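# Slide the parts tray under its dock cover and clamp it with the draw latch

## Robot

A 7-joint arm with a two-finger parallel gripper is mounted at the origin on the work surface. World frame = base frame: x ahead of the robot, y to its left, z up, the work surface at z = 0. Lengths are in mm, angles in rad, forces in N, time in s.
With the tool pointing down it reaches from about 425 to 925 mm from the base axis. Payload 6.8 kg.
Tool frame: the origin (TCP) lies at the very end of the fingers, on their centre line; the grasp point (between the pads) lies 19 mm behind it; z points along the fingers, y is the direction in which the jaws open and shut (so a half turn about z gives the same grasp; the last joint's range is limited). The gripper opens to 85 mm and grips with 20 to 120 N. Pads are 22 mm wide; open, the fingers measure 114 mm over their backs; the gripper's body (76 mm by 85 mm) begins 54 mm behind the grasp point. The pads swing forward as they close: fully open they stand 13 mm farther back than shut.
Start: joints at [1.007, 0.477, 0.022, 1.555, -0.011, 1.109, -0.083], TCP at [297.133, -606.102, 231.308] pointing down, gripper open.
Joint ranges: [-2.96, 2.96], [-0.34, 2.1], [-1.41, 1.46], [0.24, 2.44], [-1.37, 4.51], [0.17, 1.92], [-2.96, 2.96]. Speed limits (rad/s): [2.39, 2.39, 3.14, 3.14, 3.14, 3.14, 3.14].

## Interface

Orientations are given as [roll, pitch, yaw] about the fixed x, y, z axes, in that order (R = Rz(yaw) Ry(pitch) Rx(roll)).
In Python, from workcell import env, vision, job_done, spotter gives the robot as it stands.
- The arm moves only by the tool apply_moves, never from a script. Its argument "series" is a list of rows, each a list of 7 numbers: the opening in per cent of the stroke, from 0 (shut) to 100 (fully open), then the shift along the tool's x, y, z in cm, then the turn, a rotation vector about the tool's x, y, z in degrees. A call has 1 to 8 rows; each row is the pose to reach, as a shift and turn from the pose commanded when the call began, along the tool's axes at that moment; what a row does not reach only later rows make up. A row lasts 1/10 s, in which the tool goes at most 50 mm and 8.59 degrees, less where a joint would pass 70% of its speed; a pose out of reach is approached as far as the arm can. A call with a gripper value outside its range is refused whole. The fingers move at their own pace and stop on an object; "force" is the grip in N (left out, the last holds). Time passes only in rows, so rows that repeat a pose let the fingers close. It gives the time, the measured TCP pose, the force and the opening at its end, in the units of the state.
- env.sense(): the state, without advancing time (a new reading comes with each control period).
- vision.capture(name): name is "scene" or "top" or "wrist"; returns a dict with "img" (480x640x3 uint8, red, green, blue), "z_map" (480x640 float32, mm along the optical axis (not along the pixel's ray), 0 where there is no reading), "mtx" (3x3 intrinsics, pixels), "origin" and "orientation" of the camera in the world; the wrist camera has in their place "tool_from_camera" (4x4, takes a point from camera to tool coordinates, whose origin is the TCP and whose axes are the flange's). Camera axes: x right, y down, z forward; pixel columns grow to the right and rows downward; lengths in mm; the calibration is good to about 2 mm. The wrist camera is an equidistant fisheye: a pixel r from the principal point sees the ray r / f radians off the axis. A picture is of the moment at which its call begins: read the wrist's pose just before it.
- job_done(): hands the job in, once; it reports no verdict.
Trained networks look in the newest picture that a camera, given by its name, has taken for a name from the list of things; names that differ only in an ending like _2 or _b are one class to them, and where a whole thing is asked for, a point or a joint stands for the part that bears it (a point fixed in the world has none). Each returns a list of dicts, best first, with "p" (0 to 1); they miss things now and then, are a little off and sometimes report something else, mostly with a low value. They report only what shows in the picture. A call takes as long as a camera call. They do not tell look-alikes from the thing itself.
- spotter.masks_of(camera, query): "mask" (480x640 bool, what is visible of it).
- spotter.landmark_of(camera, query): "point" ([x, y, z] in mm, in world coordinates, good to about 4 mm: a listed point, or the origin of a listed thing).
The state is a dict: "time_s": time; "q": joint angles; "dq": joint speeds; "joint_efforts": joint torques, N m; "tool_pos": TCP position; "ee_rot": TCP orientation; "contact_force": force on the tool from outside, world axes, zero at the start; "ft_torque": the same for the moment, N m; "width": finger opening in mm.
Only numpy, scipy, OpenCV 4.12 (cv2) and the standard library are available. Lean on these libraries where they do the work, as an engineer would, in place of code of your own. Each camera call takes 0.05 s, during which the arm holds its last target.

## Task

Slide the loose parts tray along the bench, in under the low dock cover, until its front panel meets the cover. Then swing the latch over so that its wire loop hooks over the keeper on the tray's front, and push the lever back past centre until it lies flat over the cover and clamps the tray fully home. Leave the detergent bottle, jar, carton and can standing where they are.

Things in the scene. Friction and masses are not known exactly. Their poses are not given: they have to be found in the camera images.
- dock: Grey steel dock fixed to the bench: a low cover 130 (x) x 170 (y) x 66 mm high on 12 mm side walls with a rear wall, open only at its -x end. Origin: centre of its footprint on the bench; +x points into the dock, away from the mouth, z up. A steel draw latch sits on its roof on the centre line (y = 0).
- mouth (a point): Centre of the dock's open end at bench level, at x = -65 mm in the dock's frame. The opening is 146 mm wide and 54 mm high; the roof above it is 12 mm thick.
- tray: Loose grey plastic parts tray, 0.45 to 0.85 kg, standing on the bench before the mouth. Origin: centre of the underside of its open box (90 mm along x, 138 along y, 50 high); +x is the end that enters the dock. Home: origin at x = -20, y = 0 mm in the dock's frame, x axes parallel. Inside the dock it has 4 mm clearance each side and 4 mm above.
- panel (a point): On the tray at (-45, 0, 30) mm: centre of the inner face of its front panel (166 mm wide, 60 high, x = -53 to -45 mm), which meets the cover's edge at the mouth when the tray is home. Before the panel a ledge (100 mm wide, x = -95 to -53 mm, top at z = 60 mm) carries the steel keeper.
- keeper (a point): On the tray at (-64, 0, 67) mm: the seat of the loop's bar when hooked. The keeper is 36 mm wide along y: a post (x = -61 to -53 mm, z = 60 to 72) with a nose on top (x = -69 to -53, z = 72 to 80) overhanging to -x. The bar comes down beyond the nose on to the ledge and is drawn +x under the nose. The keeper can also be gripped across its 36 mm to move the tray.
- latch_lever (a joint): Lever angle (rad): 0 = closed, flat over the roof pointing to dock +x; pi/2 = upright; 2.2 = open stop, leaning out over the tray front. Starts leaning back, 0.45 to 1.05. Its pivot is stiff: it stays where it is left, about 1 N at the tip moves it. With loop hooked and tray home the pull on the loop grows to about 20 N; centre is passed at about 0.27, and only beyond that does it clamp.
- lever_pin (a point): Middle of the lever's pin (along y), at x = -30, z = 84 mm in the dock's frame, between two cheek plates at y = +-40 mm that reach from x = -48 to -12 mm and up to z = 92 mm.
- lever_tip (a point): Tip of the lever, on its upper face, 100 mm from the lever's pin. The lever is a steel plate 36 mm wide (44 mm at the end) and 6 mm thick, its faces 3 and 9 mm below the line through its pin.
- latch_loop (a joint): Angle of the wire loop relative to the lever (rad): 0 = lying along the lever's upper face, towards its tip; grows as it swings away towards the tray front; about 3.3 when clamped. Swings freely: once the lever passes upright towards the mouth, the loop falls forward. Its pin is on the lever, 22 mm from the lever's pin.
- loop_bar (a point): Middle of the loop's free cross bar: 6 mm steel wire, 54 mm between the side wires' centres, bar 72.5 mm from the loop's pin (springy, stretches about 5 mm when clamped). With the lever fully open the bar lies about 20 mm in front of the keeper seat of a tray that is home, so it hooks only a tray within about 10 mm of home.
- detergent: Bystander: closed white bottle, 64 mm in diameter, 150 mm high, standing. Origin: centre of its underside.
- jar: Bystander: glass jar with lid, 70 mm in diameter, 100 mm high, standing. Origin: centre of its underside.
- carton: Bystander: cardboard carton 70 x 60 mm, 120 mm high, standing. Origin: centre of its underside.
- can: Bystander: metal can, 68 mm in diameter, 110 mm high, standing. Origin: centre of its underside.
Not all that is in view belongs to the job. What is shaped like the tray but orange is not meant.

How it is judged:
By the outcome, as a careful person would: the job done as asked, in the order asked, and still so for the second after the job is handed in, with the robot touching nothing.
It also fails if it takes over 61 s, if anything falls off the work surface, if the arm or the gripper's body presses on something with over 40 N, if the wrist force passes 120 N, or if a joint passes its speed limit or range.

## Working session

There is one attempt and no reset: what is moved stays moved. The work goes in short steps, Python scripts to look and compute and a tool call to move; the robot and the scene stay as the last step left them, time stands still between calls to the robot, and variables do not carry over. Pictures are saved under pics/ and viewed, and the job is handed in when it is done.

Besides the shell and the picture viewer there is one more tool, called after ">>>" by a JSON object that holds its "fn" and its "kwargs", one argument or row to a line. apply_moves: Moves the arm, as the interface text tells. Its arguments: {"type":"object","properties":{"series":{"type":"array","items":{"type":"array","items":{"type":"number"}}},"force":{"type":"number"}},"required":["series"]}

```bash
ls; mkdir -p pics; cat > h.py <<'E'
import numpy as np, cv2
from scipy.spatial.transform import Rotation as R
from workcell import env, vision, job_done, spotter
def save(c,name):
    cv2.imwrite('pics/'+name,c['img'][:,:,::-1])
E
python3 - <<'E'
from h import *
s=env.sense(); print({k:np.round(v,3) for k,v in s.items()})
for n in ['scene','top']:
    c=vision.capture(n); save(c,n+'0.png'); print(n,c['origin'],c['orientation'],c['mtx'])
    for q in ['dock','mouth','tray','panel','keeper','lever_pin','lever_tip','loop_bar','detergent','jar','carton','can']:
        print(q,[(round(float(d['p']),2),np.round(d['point'],0).tolist()) for d in spotter.landmark_of(n,q)])
print(env.sense()['time_s'])
E
```

```text
pics
{'time_s': np.float64(0.0), 'q': array([ 1.007,  0.478,  0.022,  1.556, -0.012,  1.109, -0.083]), 'dq': array([-0.001, -0.001, -0.001,  0.001, -0.001,  0.001,  0.001]), 'joint_efforts': array([ 0.0000e+00, -5.9645e+01,  1.6080e+00, -2.8120e+01,  1.2000e-02,
        9.0000e-03,  0.0000e+00]), 'tool_pos': array([ 296.863, -605.579,  230.304]), 'ee_rot': array([-3.14 ,  0.   ,  0.456]), 'contact_force': array([ 0.071,  0.007, -0.571]), 'ft_torque': array([ 0.009, -0.021,  0.009]), 'width': np.float64(85.15)}
scene [1047.3643665   505.03543001  839.03925107] [-2.36887272  0.01065264  2.305418  ] [[597.79373883   0.         315.67886187]
 [  0.         597.79373883 240.03158793]
 [  0.           0.           1.        ]]
dock [(0.98, [663.0, 6.0, -6.0])]
mouth []
tray [(0.88, [515.0, 15.0, 1.0]), (0.8, [308.0, -168.0, 2.0]), (0.73, [672.0, 160.0, -2.0])]
panel [(0.91, [325.0, -125.0, 28.0])]
keeper [(0.93, [450.0, 29.0, 66.0]), (0.66, [329.0, -112.0, 67.0])]
lever_pin [(0.86, [630.0, 13.0, 84.0])]
lever_tip [(0.78, [718.0, 3.0, 137.0])]
loop_bar [(0.83, [707.0, 5.0, 135.0])]
detergen
[... 367 characters left out ...]
27]
 [  0.           0.           1.        ]]
dock [(0.95, [658.0, 8.0, 2.0])]
mouth [(0.6, [658.0, 7.0, 2.0]), (0.37, [608.0, -145.0, 2.0])]
tray [(0.74, [677.0, 164.0, 1.0]), (0.61, [307.0, -168.0, -0.0]), (0.6, [514.0, 17.0, -5.0])]
panel [(0.8, [320.0, -134.0, 28.0]), (0.77, [465.0, 23.0, 29.0])]
keeper [(0.96, [453.0, 29.0, 68.0]), (0.87, [333.0, -108.0, 64.0])]
lever_pin [(0.94, [632.0, 14.0, 86.0])]
lever_tip [(0.93, [719.0, 9.0, 134.0])]
loop_bar [(0.68, [708.0, 8.0, 141.0])]
detergent [(0.63, [677.0, 164.0, -1.0])]
jar [(0.78, [608.0, -144.0, 2.0])]
carton [(0.61, [486.0, -176.0, 4.0])]
can [(0.71, [520.0, 221.0, -4.0]), (0.58, [713.0, 11.0, 132.0]), (0.3, [513.0, 19.0, -4.0])]
1.3
```

View pics/scene0.png

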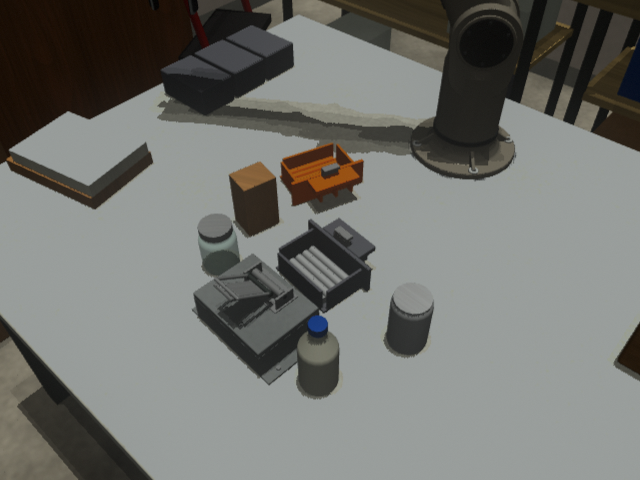

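View pics/top0.png

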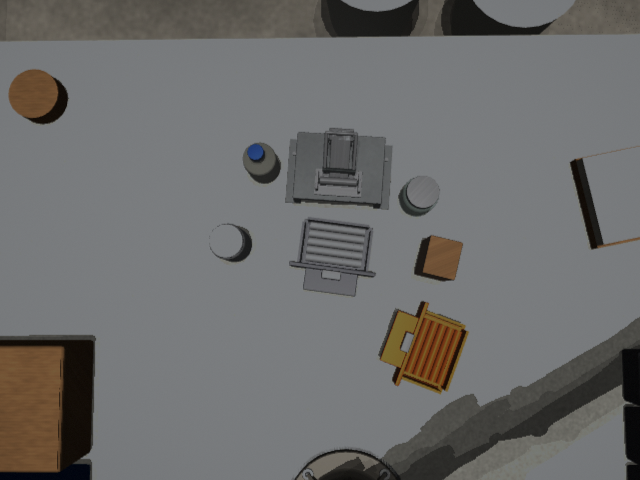

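The scene shows the grey tray at scene (325,260) / top (335,255), before the dock mouth. The look-alike is the orange tray at scene (320,175) / top (430,345). The grey one fits the description. I'll confirm it in a crop and measure the poses.

```bash
cat >> h.py <<'E'
def cloud(c):
    K=c['mtx']; v,u=np.mgrid[0:480,0:640]; z=c['z_map'].astype(float)
    P=np.stack([(u-K[0,2])/K[0,0]*z,(v-K[1,2])/K[1,1]*z,z],-1)
    o=np.array(c['orientation']); M=R.from_euler('xyz',o).as_matrix()
    W=P@M.T+np.array(c['origin']); W[z<=0]=np.nan
    return W
E
python3 - <<'E'
from h import *
for n,(a,b,cc,d) in [('top',(110,310,230,460)),('scene',(190,390,150,450))]:
    c=vision.capture(n); W=cloud(c); np.save(n+'W.npy',W)
    im=c['img'][a:b,cc:d]; im=cv2.resize(im,None,fx=3 if n=='top' else 2.6,fy=3 if n=='top' else 2.6,interpolation=cv2.INTER_CUBIC)
    cv2.imwrite('pics/crop_%s.png'%n,im[:,:,::-1])
    def fit(name,sel):
        p=W[sel][:,:2].astype(np.float32)
        r=cv2.minAreaRect(p); print(n,name,len(p),np.round(r[0],1),np.round(r[1],1),round(r[2],2),'medz',np.median(W[sel][:,2]).round(1))
    bench=(np.abs(W[...,2])<15)&(W[...,0]>300)&(W[...,0]<800)&(abs(W[...,1])<300)
    print('bench z',np.median(W[bench][:,2]))
    m=spotter.masks_of(n,'dock')[0]['mask']; print(m.sum())
    z=W[...,2]
    fit('roof',m&(z>60)&(z<72))
    for d in spotter.masks_of(n,'tray'):
        mm=d['mask']; ctr=np.nanmedian(W[mm],0); print(d['p'],ctr)
        if abs(ctr[0]-490)<50 and abs(ctr[1]-15)<40:
            fit('z53-67',mm&(z>54)&(z<68)); fit('keeper',mm&(z>73)&(z<86)); fit('all',mm&(z>40)&(z<68))
E
```

```text
bench z -0.3053911570841592
7146
top roof 4305 [661.3  10. ] [170.2 131. ] 85.67 medz 65.8
0.85 [497.4617803   20.48348607  21.49546121]
top z53-67 1293 [490.7  21.4] [159.7 138.2] 81.43 medz 59.4
top keeper 163 [455.6  26.5] [35.8 15.8] 82.58 medz 79.4
top all 1647 [491.5  21.3] [159.7 139.9] 81.43 medz 58.6
0.76 [ 315.544949   -153.81474324   22.08758447]
bench z -0.4733209166947745
9075
scene roof 4845 [662.8  10.8] [172. 132.] 85.37 medz 65.4
0.79 [494.80002172  27.7491895   30.22400804]
scene z53-67 1089 [448.3  29.7] [166.   53.2] 81.66 medz 59.2
scene keeper 163 [458.   27.7] [37.1 18.7] 86.15 medz 79.0
scene all 2121 [492.5  22.9] [166.5 142.8] 81.69 medz 54.5
0.62 [ 327.02048171 -145.05958751   41.37258247]
```

View pics/crop_top.png

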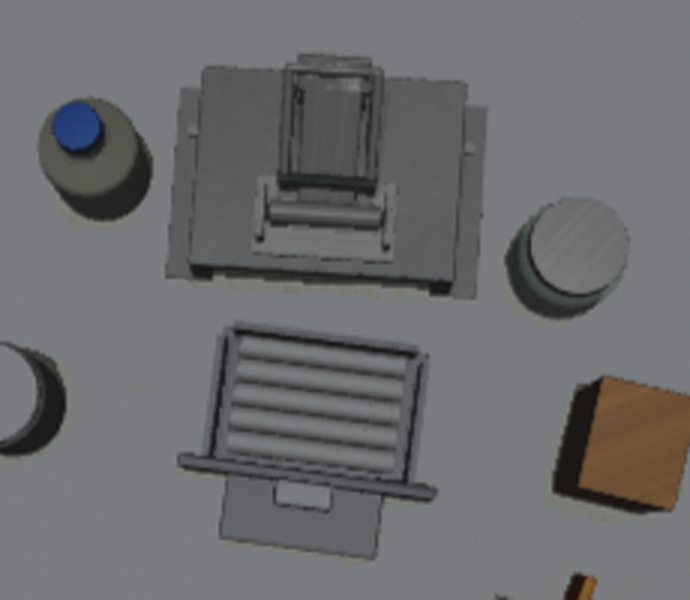

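View pics/crop_scene.png

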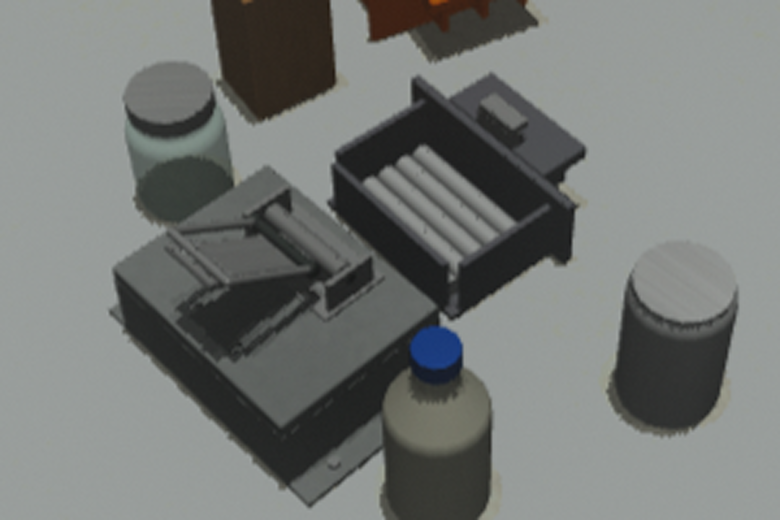

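The crops confirm it: the grey tray, with its keeper at top-crop (303,493), faces the mouth, and the lever leans back with the loop lying on it. Next I'll work out the move to above the keeper.

```bash
cat >> h.py <<'E'
DO=np.array([662.,10.4]); DY=-0.0768
def d2w(x,y,z):
    c,s=np.cos(DY),np.sin(DY); return np.array([DO[0]+c*x-s*y,DO[1]+s*x+c*y,z])
def w2d(p):
    c,s=np.cos(DY),np.sin(DY); d=np.array(p[:2])-DO; return np.array([c*d[0]+s*d[1],-s*d[0]+c*d[1],p[2]])
def go(p,yaw,pitch=0.,base=None):
    s=env.sense(); b=s['tool_pos'] if base is None else np.array(base[0]); o=s['ee_rot'] if base is None else base[1]
    M=R.from_euler('xyz',o); T=R.from_euler('xyz',[np.pi,pitch,yaw])
    print('shift cm',np.round(M.inv().apply(np.array(p)-b)/10,2),'turn deg',np.round((M.inv()*T).as_rotvec(degrees=True),2))
def st():
    s=env.sense(); print(round(float(s['time_s']),2),'tcp',np.round(s['tool_pos'],1),'dock',np.round(w2d(s['tool_pos']),1),np.round(s['ee_rot'],3),'F',np.round(s['contact_force'],1),'w',round(float(s['width']),1))
E
python3 - <<'E'
from h import *
st(); go([456.5,27,230],-.148); go([456.5,27,130],-.148)
E
```

```text
1.6 tcp [ 297.1 -606.1  231.3] dock [-316.5 -642.7  231.3] [ 3.142 -0.     0.456] F [ 0.3 -0.8  0.7] w 85.4
shift cm [ 42.17 -49.84   0.13] turn deg [-0.   -0.   34.59]
shift cm [ 42.17 -49.84  10.13] turn deg [-0.   -0.   34.59]
```

>>> {"fn": "apply_moves", "kwargs": {
  "series": [
    [80,42.2,-49.8,0,0,0,34.6],
    [80,42.2,-49.8,0,0,0,34.6],
    [80,42.2,-49.8,0,0,0,34.6],
    [80,42.2,-49.8,0,0,0,34.6],
    [80,42.2,-49.8,0,0,0,34.6],
    [80,42.2,-49.8,0,0,0,34.6],
    [80,42.2,-49.8,0,0,0,34.6],
    [80,42.2,-49.8,0,0,0,34.6]
  ]
}}

```text
time_s: 2.4
tool_pos: [394.8, -218.3, 231.7]
ee_rot: [3.141, -0.001, -0.148]
contact_force: [0.8, -0.2, 0.6]
width: 68.3
```

```bash
python3 - <<'E'
from h import *
st(); go([456.5,27,230],-.148); go([456.5,27,130],-.148)
E
```

```text
2.4 tcp [ 394.8 -218.3  231.7] dock [-248.8 -248.5  231.7] [ 3.141e+00 -1.000e-03 -1.480e-01] F [ 0.8 -0.2  0.6] w 68.3
shift cm [  2.48 -25.17   0.16] turn deg [ 0.02 -0.06 -0.01]
shift cm [  2.47 -25.18  10.16] turn deg [ 0.02 -0.06 -0.01]
```

>>> {"fn": "apply_moves", "kwargs": {
  "series": [
    [80,2.5,-25.2,0,0,0,0],
    [80,2.5,-25.2,0,0,0,0],
    [80,2.5,-25.2,0,0,0,0],
    [80,2.5,-25.2,0,0,0,0],
    [80,2.5,-25.2,5,0,0,0],
    [80,2.5,-25.2,10,0,0,0],
    [80,2.5,-25.2,10,0,0,0],
    [80,2.5,-25.2,10,0,0,0]
  ]
}}

```text
time_s: 3.2
tool_pos: [454.6, 26.1, 129.1]
ee_rot: [3.141, 0.005, -0.146]
contact_force: [-0.7, -0.3, 0.3]
width: 67.9
```

```bash
python3 - <<'E'
from h import *
st(); go([456.5,27,64],-.148)
s=env.sense(); c=vision.capture('wrist'); save(c,'w1.png'); print(c['tool_from_camera'],c['mtx'])
for q in ['keeper','panel','tray']: print(q,[(round(d['p'],2),np.round(d['point'],1)) for d in spotter.landmark_of('wrist',q)])
E
```

```text
3.2 tcp [454.6  26.1 129.1] dock [-208.    -0.3  129.1] [ 3.141  0.005 -0.146] F [-0.7 -0.3  0.3] w 67.9
shift cm [ 0.21 -0.12  6.5 ] turn deg [0.05 0.29 0.12]
[[ 4.71970388e-04 -9.59534896e-01 -2.81589348e-01  7.10494025e+01]
 [ 9.99998908e-01  5.84409660e-05  1.47695120e-03 -8.94067434e-01]
 [-1.40072986e-03 -2.81589738e-01  9.59533875e-01 -1.42256685e+02]
 [ 0.00000000e+00  0.00000000e+00  0.00000000e+00  1.00000000e+00]] [[371.64829954   0.         323.15124736]
 [  0.         371.64829954 241.72412704]
 [  0.           0.           1.        ]]
keeper []
panel [(0.57, array([475.1,  22.8,  29.5]))]
tray [(0.68, array([515.6,  16.8,  -3.6])), (0.61, array([ 304.5, -173. ,   -2.6]))]
```

View pics/w1.png

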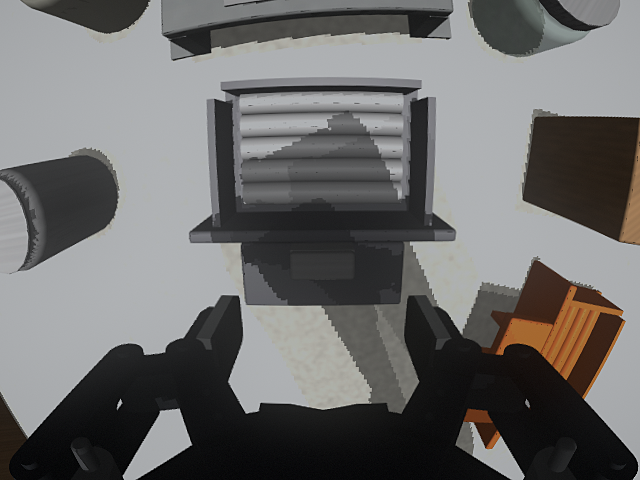

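The wrist view shows the grey tray's keeper at (322,265), centred between the fingers and aligned with them. I'll descend and grip it.

>>> {"fn": "apply_moves", "kwargs": {
  "series": [
    [80,0.2,-0.1,2.5,0,0.2,0],
    [80,0.2,-0.1,5,0,0.2,0],
    [80,0.2,-0.1,6.5,0,0.2,0],
    [80,0.2,-0.1,6.5,0,0.2,0],
    [25,0.2,-0.1,6.5,0,0.2,0],
    [25,0.2,-0.1,6.5,0,0.2,0],
    [25,0.2,-0.1,6.5,0,0.2,0]
  ],
  "force": 40
}}

```text
time_s: 4.1
tool_pos: [459.8, 26.1, 68.0]
ee_rot: [-3.141, -0.006, -0.148]
contact_force: [-1.0, -0.2, 6.3]
width: 34.8
```

```bash
python3 - <<'E'
from h import *
st()
E
```

```text
4.1 tcp [459.8  26.1  68. ] dock [-2.028e+02  1.000e-01  6.800e+01] [-3.141 -0.006 -0.148] F [-1.  -0.2  6.3] w 34.8
```

>>> {"fn": "apply_moves", "kwargs": {
  "series": [
    [25,0,0,-0.2,0,0,0],
    [25,0,0,-0.2,0,0,0]
  ]
}}

```text
time_s: 4.3
tool_pos: [458.7, 26.0, 68.8]
ee_rot: [-3.141, -0.004, -0.148]
contact_force: [-0.5, -0.3, -4.9]
width: 34.8
```

```bash
python3 - <<'E'
from h import *
st()
c=vision.capture('scene'); save(c,'s1.png')
im=c['img'][60:360,170:470]; cv2.imwrite('pics/s1c.png',cv2.resize(im,None,fx=2,fy=2)[:,:,::-1])
c=vision.capture('wrist'); save(c,'w2.png')
st()
E
```

```text
4.3 tcp [458.7  26.   68.8] dock [-2.039e+02 -1.000e-01  6.880e+01] [-3.141 -0.004 -0.148] F [-0.5 -0.3 -4.9] w 34.8
4.4 tcp [458.4  26.   68.4] dock [-204.2   -0.    68.4] [ 3.142e+00 -3.000e-03 -1.480e-01] F [-0.1  0.1 -4.8] w 34.4
```

View pics/s1c.png

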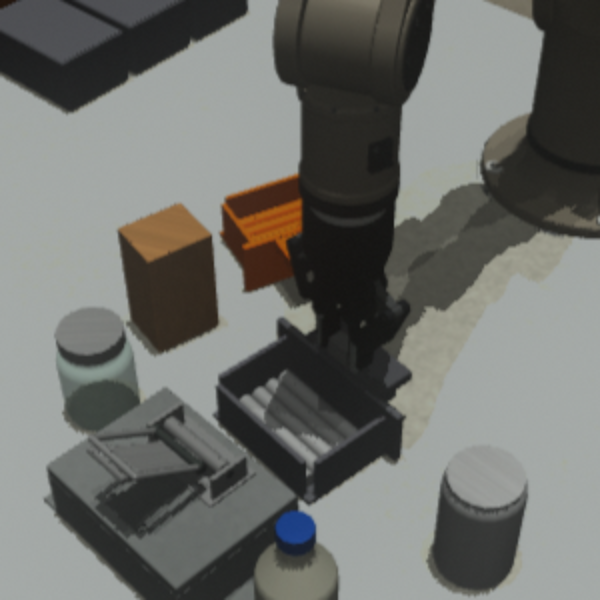

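View pics/w2.png

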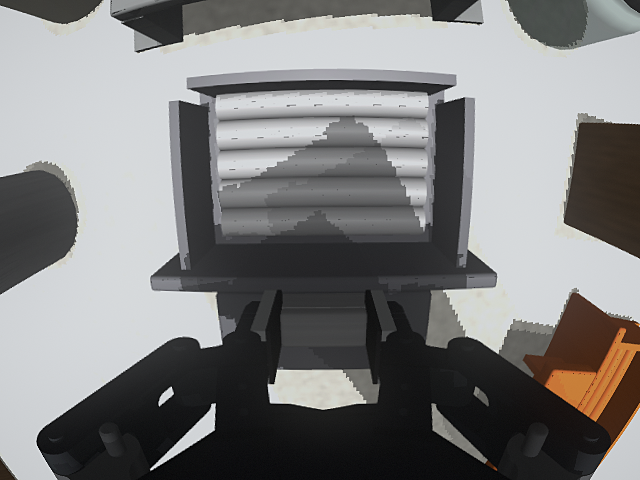

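The keeper is held at a width of 34.4 mm, with both fingers on it in the wrist view at (265,335) and (378,335). I'll align the yaw first and then slide in.

>>> {"fn": "apply_moves", "kwargs": {
  "series": [
    [25,0,0,0.1,0,0,-2],
    [25,0,0,0.1,0,0,-4.1],
    [25,1.0,-0.07,0.1,0,0,-4.1],
    [25,2.5,-0.18,0.1,0,0,-4.1],
    [25,4.0,-0.28,0.1,0,0,-4.1],
    [25,5.0,-0.36,0.1,0,0,-4.1],
    [25,5.0,-0.36,0.1,0,0,-4.1]
  ]
}}

```text
time_s: 5.1
tool_pos: [509.3, 22.2, 67.7]
ee_rot: [3.141, -0.004, -0.076]
contact_force: [-0.1, 0.4, 2.5]
width: 34.4
```

```bash
python3 - <<'E'
from h import *
st()
c=vision.capture('wrist'); save(c,'w3.png')
c=vision.capture('top');
im=c['img'][110:310,230:460]; cv2.imwrite('pics/t3.png',cv2.resize(im,None,fx=3,fy=3)[:,:,::-1])
st()
E
```

```text
5.1 tcp [509.3  22.2  67.7] dock [-1.532e+02  1.000e-01  6.770e+01] [ 3.141 -0.004 -0.076] F [-0.1  0.4  2.5] w 34.4
5.2 tcp [509.3  22.3  67.7] dock [-1.531e+02  1.000e-01  6.770e+01] [-3.142 -0.005 -0.076] F [0.8 0.2 0.4] w 34.3
```

View pics/w3.png

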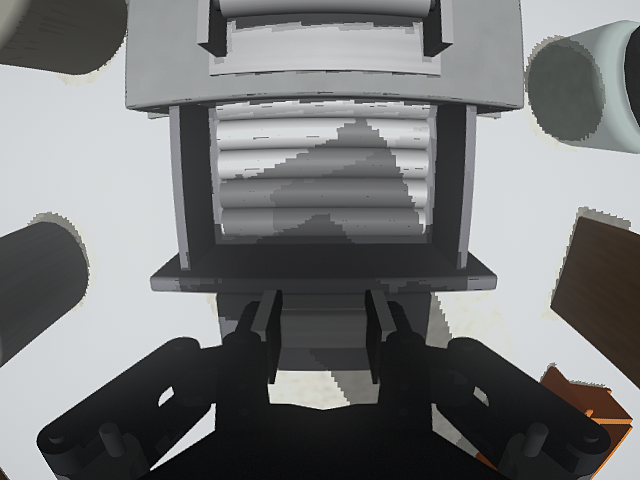

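View pics/t3.png

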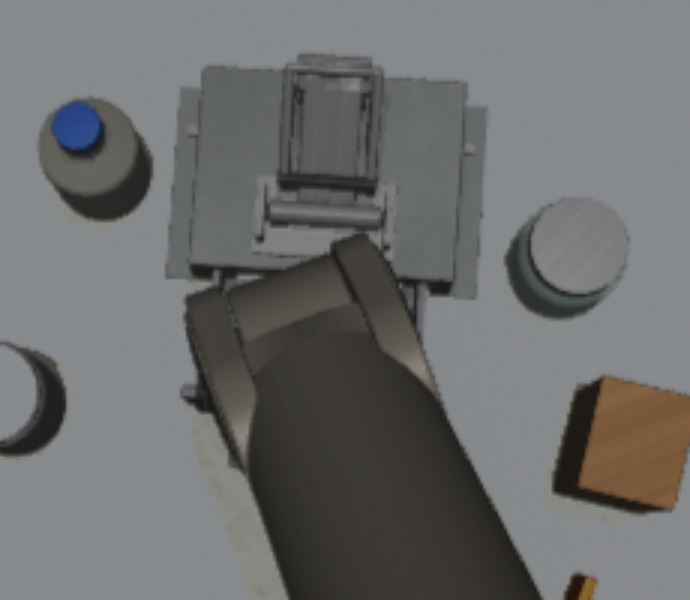

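The wrist view shows the tray entering parallel and centred: its walls at columns 170 and 478 lie between the roof edges at 128 and 523.

>>> {"fn": "apply_moves", "kwargs": {
  "series": [
    [25,1.5,0,0,0,0,0],
    [25,3,0,0,0,0,0],
    [25,4.5,0,0,0,0,0],
    [25,5.5,0,0,0,0,0],
    [25,6.3,0,0,0,0,0],
    [25,6.8,0,0,0,0,0],
    [25,6.8,0,0,0,0,0]
  ]
}}

```text
time_s: 5.9
tool_pos: [574.5, 17.2, 67.7]
ee_rot: [3.141, 0.0, -0.076]
contact_force: [-5.9, 1.0, 7.5]
width: 34.8
```

```bash
python3 - <<'E'
from h import *
st()
c=vision.capture('wrist'); save(c,'w4.png')
st()
E
```

```text
5.9 tcp [574.5  17.2  67.7] dock [-87.8   0.1  67.7] [ 3.141  0.    -0.076] F [-5.9  1.   7.5] w 34.8
5.95 tcp [574.5  17.2  67.7] dock [-87.8   0.1  67.7] [ 3.141 -0.    -0.076] F [-5.5  0.5  8. ] w 34.6
```

View pics/w4.png

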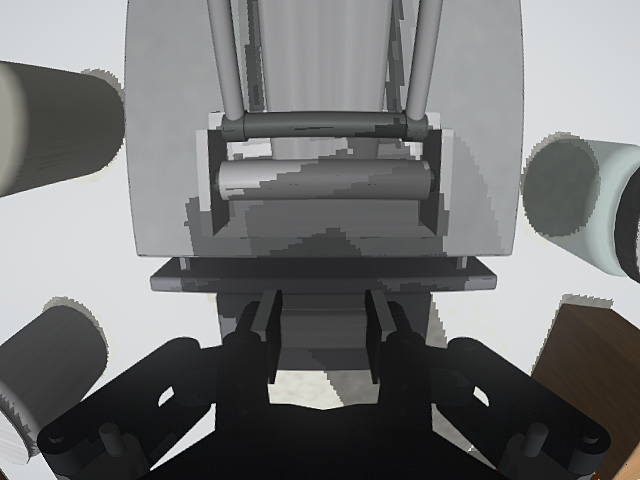

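Both panel and cover edge are visible at rows 290 and 257, with a small gap remaining. I'll press on gently.

>>> {"fn": "apply_moves", "kwargs": {
  "series": [
    [25,0.3,0,0,0,0,0],
    [25,0.5,0,0,0,0,0],
    [25,0.7,0,0,0,0,0],
    [25,0.7,0,0,0,0,0]
  ]
}}

```text
time_s: 6.35
tool_pos: [580.5, 16.8, 67.7]
ee_rot: [3.14, 0.002, -0.076]
contact_force: [-8.9, 0.8, 9.7]
width: 34.8
```

```bash
python3 - <<'E'
from h import *
st()
E
```

```text
6.35 tcp [580.5  16.8  67.7] dock [-81.8   0.1  67.7] [ 3.14e+00  2.00e-03 -7.60e-02] F [-8.9  0.8  9.7] w 34.8
```

>>> {"fn": "apply_moves", "kwargs": {
  "series": [
    [25,0.3,0,-0.05,0,0,0],
    [25,0.5,0,-0.05,0,0,0],
    [25,0.6,0,-0.1,0,0,0],
    [25,0.6,0,-0.1,0,0,0]
  ]
}}

```text
time_s: 6.75
tool_pos: [585.8, 16.3, 67.7]
ee_rot: [3.14, 0.003, -0.076]
contact_force: [-9.7, 1.3, 4.2]
width: 34.5
```

```bash
python3 - <<'E'
from h import *
st()
c=vision.capture('wrist'); save(c,'w5.png')
E
```

```text
6.75 tcp [585.8  16.3  67.7] dock [-76.5   0.   67.7] [ 3.14e+00  3.00e-03 -7.60e-02] F [-9.7  1.3  4.2] w 34.5
```

View pics/w5.png

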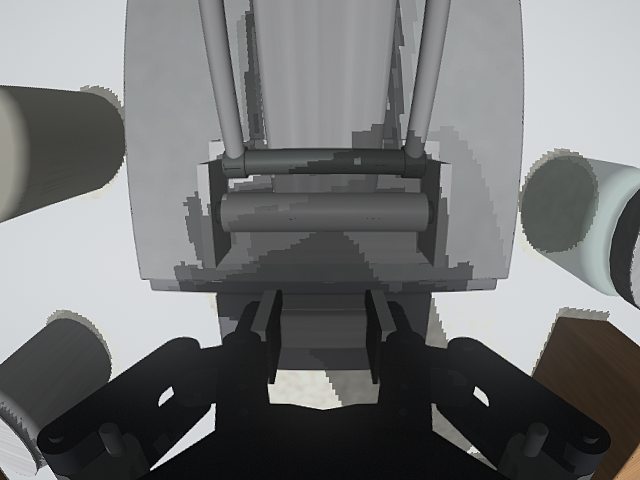

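>>> {"fn": "apply_moves", "kwargs": {
  "series": [
    [25,0.3,0,0,0,0,0],
    [25,0.5,0,0,0,0,0],
    [25,0.5,0,0,0,0,0]
  ]
}}

```text
time_s: 7.1
tool_pos: [585.8, 16.3, 67.6]
ee_rot: [3.139, 0.013, -0.076]
contact_force: [-24.6, 2.0, 20.9]
width: 34.8
```

```bash
python3 - <<'E'
from h import *
st()
c=vision.capture('wrist'); save(c,'w6.png')
st()
E
```

```text
7.1 tcp [585.8  16.3  67.6] dock [-76.4   0.   67.6] [ 3.139  0.013 -0.076] F [-24.6   2.   20.9] w 34.8
7.15 tcp [585.9  16.3  67.6] dock [-76.4   0.   67.6] [ 3.139  0.013 -0.076] F [-24.1   2.   19.8] w 34.5
```

View pics/w6.png

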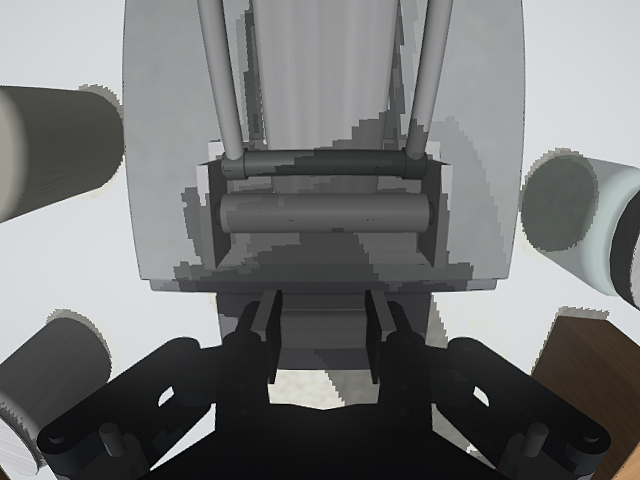

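There was no travel at 24 N, so the tray is home against the cover. I'll relax, release and rise.

>>> {"fn": "apply_moves", "kwargs": {
  "series": [
    [25,-0.3,0,-0.1,0,0,0],
    [25,-0.5,0,-0.1,0,0,0],
    [60,-0.5,0,-0.1,0,0,0],
    [80,-0.5,0,-0.1,0,0,0],
    [80,-0.5,0,-2,0,0,0],
    [80,-0.5,0,-7,0,0,0],
    [40,-0.5,0,-12,0,0,0],
    [0,-0.5,0,-15,0,0,0]
  ]
}}

```text
time_s: 7.95
tool_pos: [591.5, 16.3, 223.7]
ee_rot: [-3.141, -0.011, -0.077]
contact_force: [0.7, 0.6, -0.7]
width: 40.0
```

```bash
python3 - <<'E'
from h import *
st()
go(d2w(92,0,215),DY); go(d2w(92,0,115),DY)
c=vision.capture('scene'); save(c,'s7.png'); W=cloud(c); 
im=c['img'][190:390,150:450]; cv2.imwrite('pics/s7c.png',cv2.resize(im,None,fx=2.6,fy=2.6)[:,:,::-1])
for q in ['lever_tip','loop_bar','lever_pin','keeper','panel','tray','dock']:
    print(q,[(round(d['p'],2),np.round(w2d(d['point']),1)) for d in spotter.landmark_of('scene',q)])
E
```

```text
7.95 tcp [591.5  16.3 223.7] dock [-70.8   0.5 223.7] [-3.141 -0.011 -0.077] F [ 0.7  0.6 -0.7] w 40.0
shift cm [16.27  0.05  1.04] turn deg [-0.05 -0.61  0.  ]
shift cm [16.16  0.06 11.04] turn deg [-0.05 -0.61  0.  ]
lever_tip [(0.91, array([ 57.9,  -1. , 138.6]))]
loop_bar [(0.58, array([ 48.5,  -4.9, 133.8]))]
lever_pin [(0.74, array([ 0.6, -4.6, -8.9]))]
keeper [(0.92, array([-322.7, -146.2,   68.4])), (0.85, array([-85.6,  -0.6,  65. ]))]
panel [(0.74, array([-63.8,  -0.5,  33.8])), (0.69, array([-324.7, -162.9,   28.2]))]
tray [(0.7, array([-338.7, -207.1,    4.2]))]
dock [(0.8, array([-2.1, -2.8, -4.8]))]
```

View pics/s7c.png

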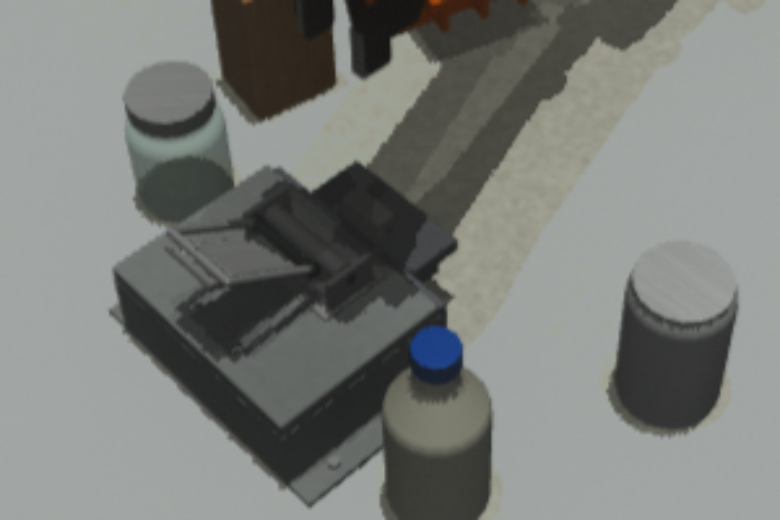

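The crop shows the tray seated, with its ledge at (385,215) flush before the cover. The keeper reads −86 and the panel −64 in the dock frame. Next I'll move behind the lever.

>>> {"fn": "apply_moves", "kwargs": {
  "series": [
    [0,4,0,0,0,-0.6,0],
    [0,8.5,0,0,0,-0.6,0],
    [0,13,0,0,0,-0.6,0],
    [0,16.2,0,0,0,-0.6,0],
    [0,16.2,0,4,0,-0.6,0],
    [0,16.2,0,8,0,-0.6,0],
    [0,16.2,0,10.6,0,-0.6,0],
    [0,16.2,0,10.6,0,-0.6,0]
  ]
}}

```text
time_s: 9.15
tool_pos: [746.8, 3.4, 106.6]
ee_rot: [3.14, 0.018, -0.076]
contact_force: [-1.7, -0.2, -0.3]
width: 0.2
```

```bash
python3 - <<'E'
from h import *
st()
c=vision.capture('scene'); save(c,'s8.png')
im=c['img'][150:390,130:430]; cv2.imwrite('pics/s8c.png',cv2.resize(im,None,fx=2.5,fy=2.5)[:,:,::-1])
for q in ['lever_tip','loop_bar']:
    print(q,[(round(d['p'],2),np.round(w2d(d['point']),1)) for d in spotter.landmark_of('scene',q)])
E
```

```text
9.15 tcp [746.8   3.4 106.6] dock [ 85.1  -0.5 106.6] [ 3.14   0.018 -0.076] F [-1.7 -0.2 -0.3] w 0.2
lever_tip [(0.68, array([ 56.6,   0.3, 136.8]))]
loop_bar [(0.68, array([ 48.3,  -0.4, 136.9])), (0.68, array([ -0.6, 152.6,  -4.3]))]
```

View pics/s8c.png

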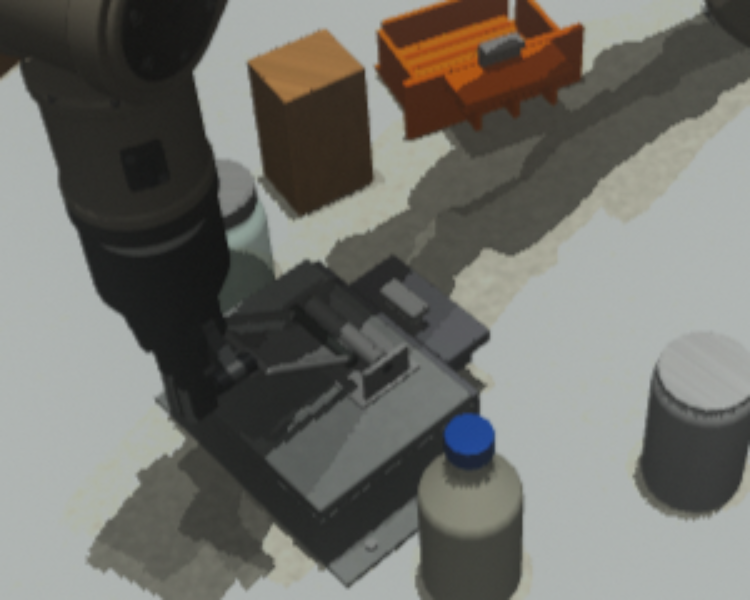

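The finger stands behind the lever tip at crop (195,390). I'll sweep it toward the mouth.

>>> {"fn": "apply_moves", "kwargs": {
  "series": [
    [0,-1.4,0,0,0,0,0],
    [0,-2.8,0,-0.8,0,0,0],
    [0,-4.2,0,-1.8,0,0,0],
    [0,-5.8,0,-2.6,0,0,0],
    [0,-7.5,0,-3.3,0,0,0],
    [0,-8.5,0,-3.6,0,0,0],
    [0,-8.5,0,-3.6,0,0,0]
  ]
}}

```text
time_s: 10.0
tool_pos: [666.5, 10.4, 152.4]
ee_rot: [3.142, 0.004, -0.076]
contact_force: [0.4, 0.0, 0.1]
width: -0.3
```

```bash
python3 - <<'E'
from h import *
st()
c=vision.capture('scene'); save(c,'s9.png')
im=c['img'][150:390,130:430]; cv2.imwrite('pics/s9c.png',cv2.resize(im,None,fx=2.5,fy=2.5)[:,:,::-1])
for q in ['lever_tip','loop_bar']:
    print(q,[(round(d['p'],2),np.round(w2d(d['point']),1)) for d in spotter.landmark_of('scene',q)])
E
```

```text
10.0 tcp [666.5  10.4 152.4] dock [  4.5   0.3 152.4] [ 3.142  0.004 -0.076] F [0.4 0.  0.1] w -0.3
lever_tip [(0.89, array([-10.7,  -2.6, 181.7]))]
loop_bar [(0.62, array([-16.5,  -2.7, 177.2]))]
```

View pics/s9c.png

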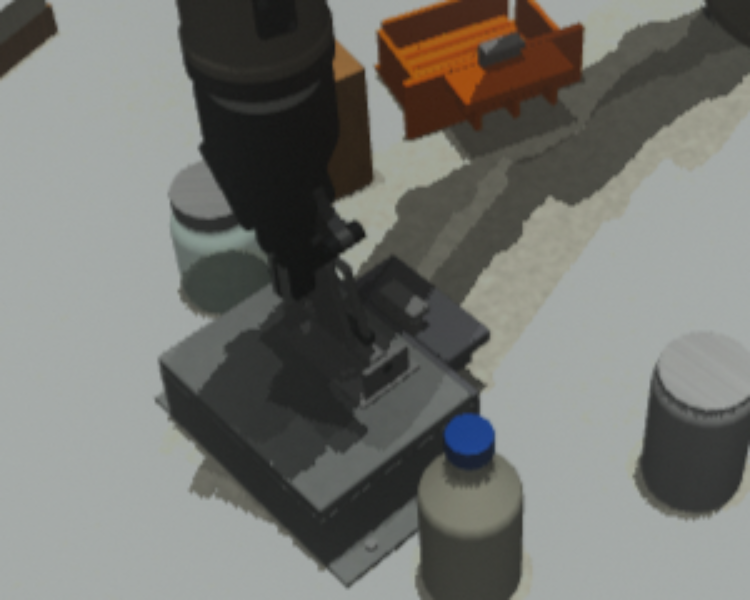

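The lever is nearly upright: its tip reads x = −11, z = 182, with the loop still lying on it. I'll push on to the open stop.

>>> {"fn": "apply_moves", "kwargs": {
  "series": [
    [0,-1.2,0,-0.2,0,0,0],
    [0,-2.6,0,-0.5,0,0,0],
    [0,-4.0,0,-0.7,0,0,0],
    [0,-5.2,0,-0.7,0,0,0],
    [0,-6.3,0,-0.5,0,0,0],
    [0,-6.9,0,-0.3,0,0,0],
    [0,-6.9,0,-0.3,0,0,0]
  ]
}}

```text
time_s: 10.85
tool_pos: [599.8, 15.3, 154.6]
ee_rot: [-3.141, 0.0, -0.077]
contact_force: [6.6, -0.3, 0.4]
width: 0.1
```

```bash
python3 - <<'E'
from h import *
st()
c=vision.capture('scene'); save(c,'s10.png')
im=c['img'][150:390,130:430]; cv2.imwrite('pics/s10c.png',cv2.resize(im,None,fx=2.5,fy=2.5)[:,:,::-1])
for q in ['lever_tip','loop_bar','keeper','panel']:
    print(q,[(round(d['p'],2),np.round(w2d(d['point']),1)) for d in spotter.landmark_of('scene',q)])
E
```

```text
10.85 tcp [599.8  15.3 154.6] dock [-6.240e+01  1.000e-01  1.546e+02] [-3.141  0.    -0.077] F [ 6.6 -0.3  0.4] w 0.1
lever_tip [(0.67, array([-84.6,  -1.6, 164.9])), (0.37, array([-162.9, -200.1,    0.9]))]
loop_bar [(0.73, array([-107.6,   -1.1,   61. ]))]
keeper [(0.75, array([-322.1, -144.6,   68.8])), (0.63, array([-87.8,   2.6,  66. ])), (0.28, array([-29.8,   1.1,  84.8])), (0.23, array([-84.3,   1.8, 166.3]))]
panel [(0.85, array([-328.3, -158.4,   29.4])), (0.84, array([-61.6,  -1.6,  33.6]))]
```

View pics/s10c.png

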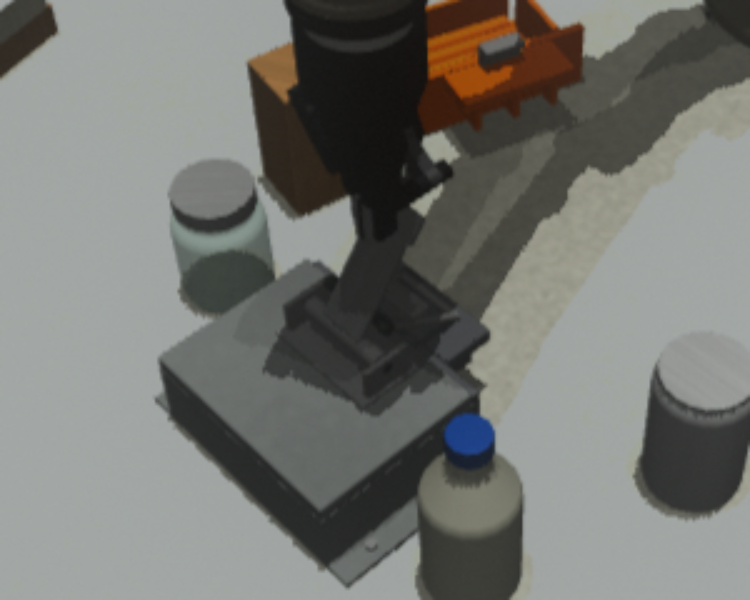

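The bar is down on the ledge beyond the nose (x −108, z 61) and the lever is at its open stop. I'll go over to the lever's tray side.

>>> {"fn": "apply_moves", "kwargs": {
  "series": [
    [0,0.8,0,0,0,0,0],
    [0,0.8,0,-3,0,0,0],
    [0,0.8,0,-6,0,0,0],
    [0,-2.5,0,-6,0,0,0],
    [0,-6.2,0,-6,0,0,0],
    [0,-6.2,0,-2,0,0,0],
    [0,-6.2,0,1,0,0,0],
    [0,-6.2,0,1,0,0,0]
  ]
}}

```text
time_s: 11.9
tool_pos: [532.0, 19.7, 140.0]
ee_rot: [3.14, 0.016, -0.076]
contact_force: [-0.4, -0.7, 0.2]
width: -0.3
```

```bash
python3 - <<'E'
from h import *
st()
c=vision.capture('scene'); save(c,'s11.png')
im=c['img'][150:390,130:430]; cv2.imwrite('pics/s11c.png',cv2.resize(im,None,fx=2.5,fy=2.5)[:,:,::-1])
for q in ['lever_tip','loop_bar','keeper','panel']:
    print(q,[(round(d['p'],2),np.round(w2d(d['point']),1)) for d in spotter.landmark_of('scene',q)])
c=vision.capture('wrist'); save(c,'w11.png')
E
```

```text
11.9 tcp [532.   19.7 140. ] dock [-130.4   -0.7  140. ] [ 3.14   0.016 -0.076] F [-0.4 -0.7  0.2] w -0.3
lever_tip [(0.75, array([-86.3,  -2.6, 165.6]))]
loop_bar [(0.61, array([-1.069e+02, -1.000e-01,  6.210e+01]))]
keeper [(0.72, array([-87.4,   0.8,  64.1])), (0.65, array([-323.9, -146. ,   70.8]))]
panel [(0.95, array([-326.4, -159.8,   29.4])), (0.2, array([-160.5,  199.6,   -0.4]))]
```

View pics/s11c.png

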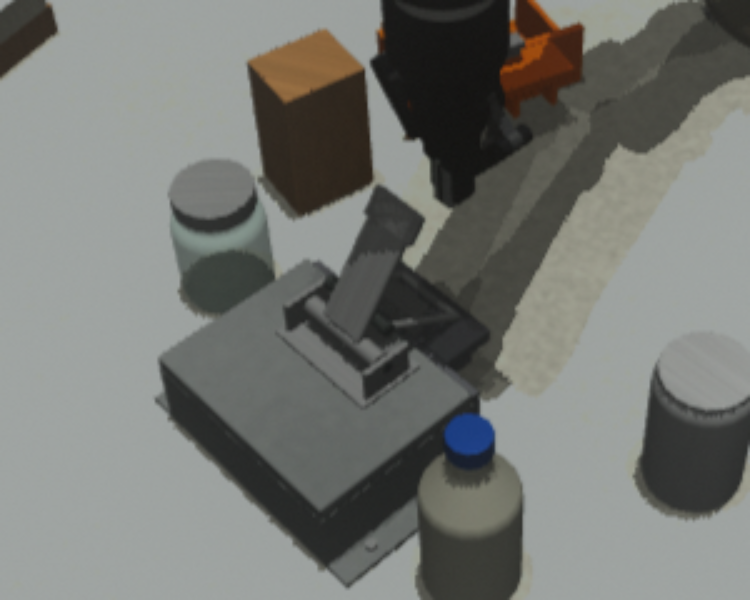

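View pics/w11.png

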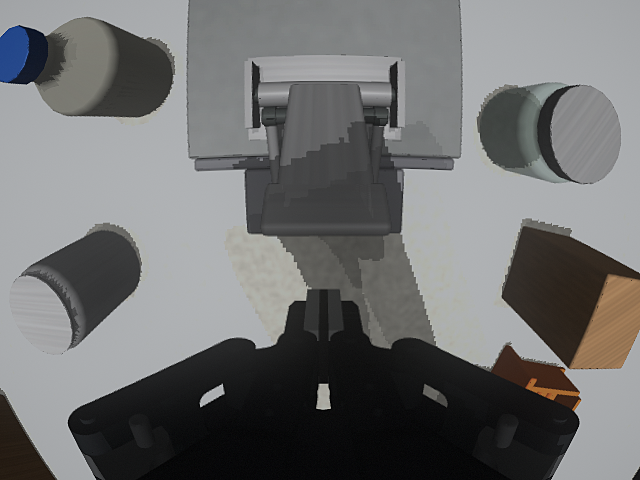

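The lever stands open at crop (375,265) with the loop over the keeper and the bar on the ledge. I'll push the lever back toward the dock.

>>> {"fn": "apply_moves", "kwargs": {
  "series": [
    [0,2.0,0,-0.2,0,-0.6,0],
    [0,3.5,0,-0.4,0,-0.6,0],
    [0,5.0,0,-0.7,0,-0.6,0],
    [0,6.5,0,-1.0,0,-0.6,0],
    [0,8.0,0,-1.2,0,-0.6,0],
    [0,9.4,0,-1.3,0,-0.6,0],
    [0,10.0,0,-1.4,0,-0.6,0],
    [0,10.0,0,-1.4,0,-0.6,0]
  ]
}}

```text
time_s: 13.0
tool_pos: [636.2, 12.5, 157.8]
ee_rot: [-3.142, 0.016, -0.077]
contact_force: [-0.7, -0.9, -0.4]
width: 0.1
```

```bash
python3 - <<'E'
from h import *
st()
c=vision.capture('scene'); save(c,'s12.png')
im=c['img'][150:390,130:430]; cv2.imwrite('pics/s12c.png',cv2.resize(im,None,fx=2.5,fy=2.5)[:,:,::-1])
for q in ['lever_tip','loop_bar','keeper','panel']:
    print(q,[(round(d['p'],2),np.round(w2d(d['point']),1)) for d in spotter.landmark_of('scene',q)])
E
```

```text
13.0 tcp [636.2  12.5 157.8] dock [-2.590e+01  1.000e-01  1.578e+02] [-3.142  0.016 -0.077] F [-0.7 -0.9 -0.4] w 0.1
lever_tip [(0.77, array([ -9.7,   0.2, 180.3]))]
loop_bar [(0.56, array([-86.4,   0.4,  59.3]))]
keeper [(0.92, array([-86.7,   1.1,  64.8])), (0.58, array([-324.6, -146.7,   73. ]))]
panel [(0.86, array([-329.5, -161.1,   31.3])), (0.77, array([-61.1,   1.2,  32.2]))]
```

View pics/s12c.png

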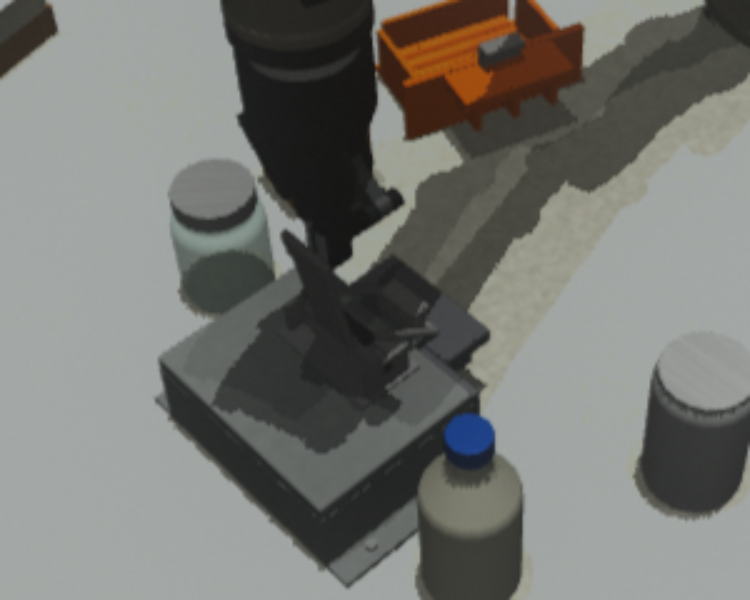

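Bar reads (−86, 59), which is at the seat under the nose, and the lever is just past upright toward the dock. I'll continue over and down.

>>> {"fn": "apply_moves", "kwargs": {
  "series": [
    [0,1.0,0,-0.3,0,-0.9,0],
    [0,1.9,0,-0.4,0,-0.9,0],
    [0,3.0,0,0.1,0,-0.9,0],
    [0,4.0,0,0.9,0,-0.9,0],
    [0,4.9,0,1.8,0,-0.9,0],
    [0,5.7,0,2.9,0,-0.9,0],
    [0,5.7,0,2.9,0,-0.9,0]
  ]
}}

```text
time_s: 13.95
tool_pos: [691.5, 7.9, 124.5]
ee_rot: [3.141, 0.036, -0.077]
contact_force: [0.1, 0.3, -0.1]
width: -0.1
```

```bash
python3 - <<'E'
from h import *
st()
c=vision.capture('scene'); save(c,'s13.png')
im=c['img'][150:390,130:430]; cv2.imwrite('pics/s13c.png',cv2.resize(im,None,fx=2.5,fy=2.5)[:,:,::-1])
for q in ['lever_tip','loop_bar','keeper','panel']:
    print(q,[(round(d['p'],2),np.round(w2d(d['point']),1)) for d in spotter.landmark_of('scene',q)])
E
```

```text
13.95 tcp [691.5   7.9 124.5] dock [ 29.6  -0.2 124.5] [ 3.141  0.036 -0.077] F [ 0.1  0.3 -0.1] w -0.1
lever_tip [(0.81, array([ 58.9,  -1.8, 131. ]))]
loop_bar [(0.64, array([-85.5,  -3.8,  62. ]))]
keeper [(0.71, array([-87.4,   0.8,  65.3])), (0.7, array([-323.8, -147.9,   69.9]))]
panel [(0.73, array([-63.8,  -0.3,  32.7])), (0.65, array([-325.5, -160.8,   29.3])), (0.32, array([-161.5, -196.7,   -1.5]))]
```

View pics/s13c.png

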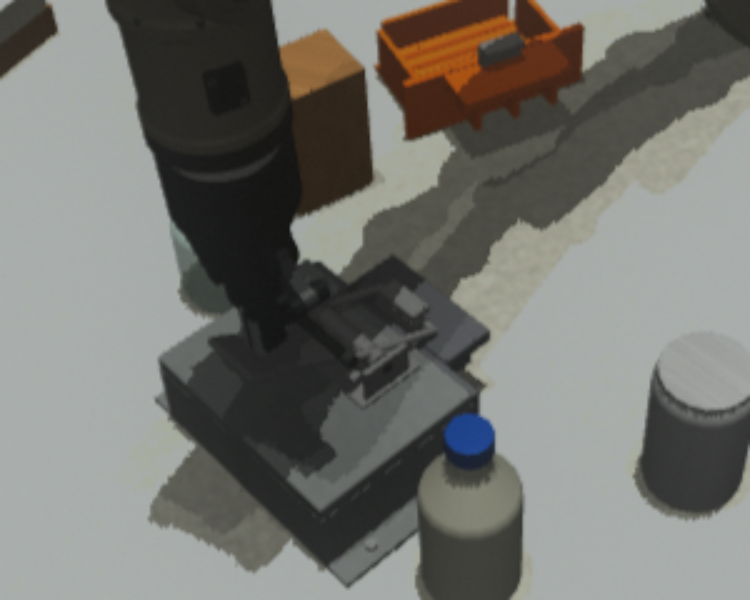

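The bar stays at the seat (−85, 62) and the lever is at about 0.5 rad. I'll press it down flat.

>>> {"fn": "apply_moves", "kwargs": {
  "series": [
    [0,0.9,0,1.0,0,1,0],
    [0,1.3,0,2.0,0,2,0],
    [0,1.5,0,3.0,0,2,0],
    [0,1.6,0,3.8,0,2,0],
    [0,1.6,0,4.3,0,2,0],
    [0,1.6,0,4.6,0,2,0],
    [0,1.6,0,4.6,0,2,0]
  ]
}}

```text
time_s: 14.9
tool_pos: [706.2, 7.0, 81.2]
ee_rot: [3.141, -0.002, -0.077]
contact_force: [-0.7, 0.1, 1.2]
width: -0.1
```

```bash
python3 - <<'E'
from h import *
st()
c=vision.capture('scene')
im=c['img'][150:390,130:430]; cv2.imwrite('pics/s14c.png',cv2.resize(im,None,fx=2.5,fy=2.5)[:,:,::-1])
for q in ['lever_tip','loop_bar','keeper','panel']:
    print(q,[(round(d['p'],2),np.round(w2d(d['point']),1)) for d in spotter.landmark_of('scene',q)])
E
```

```text
14.9 tcp [706.2   7.   81.2] dock [44.3  0.  81.2] [ 3.141e+00 -2.000e-03 -7.700e-02] F [-0.7  0.1  1.2] w -0.1
lever_tip [(0.93, array([72.1, -2.4, 80.9]))]
loop_bar [(0.61, array([-85.5,   0.1,  62.9]))]
keeper [(0.85, array([-84.7,   2.9,  66.2])), (0.68, array([-322. , -146. ,   68.1]))]
panel [(0.97, array([-62.2,  -1.8,  33.2])), (0.86, array([-328.2, -158.9,   27.5]))]
```

View pics/s14c.png

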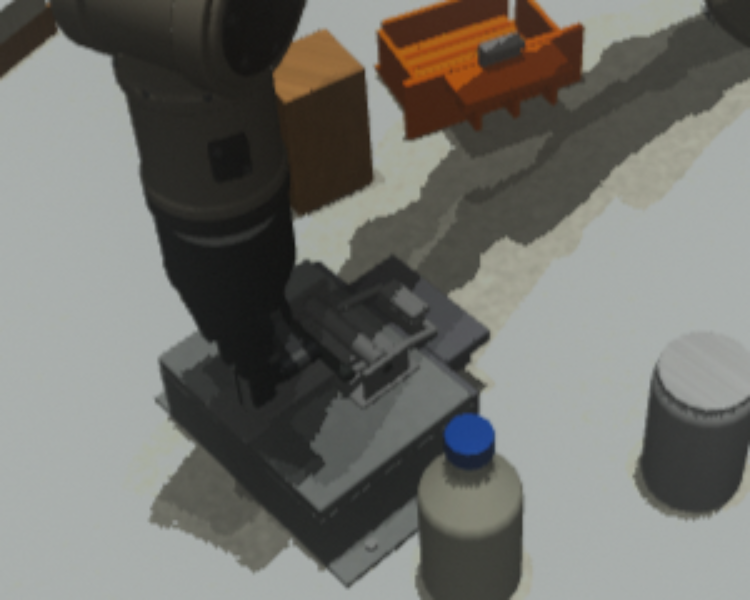

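The lever tip reads z = 81, which is flat. I'll press briefly to confirm the stop, then withdraw.

>>> {"fn": "apply_moves", "kwargs": {
  "series": [
    [0,0,0,0.3,0,0,0],
    [0,0,0,0.5,0,0,0],
    [0,0,0,0.5,0,0,0]
  ]
}}

```text
time_s: 15.45
tool_pos: [706.3, 7.2, 80.5]
ee_rot: [3.141, -0.003, -0.077]
contact_force: [-14.2, -1.6, 31.3]
width: 0.2
```

>>> {"fn": "apply_moves", "kwargs": {
  "series": [
    [0,0,0,-1,0,0,0],
    [0,0,0,-5,0,0,0],
    [0,0,0,-9,0,0,0],
    [0,0,0,-13,0,0,0],
    [0,-5,0,-15,0,0,0],
    [0,-10,0,-15,0,0,0],
    [0,-15,0,-15,0,0,0],
    [0,-20,0,-15,0,0,0]
  ]
}}

```text
time_s: 16.25
tool_pos: [508.2, 22.2, 225.2]
ee_rot: [3.141, -0.003, -0.077]
contact_force: [-0.2, 0.7, 0.6]
width: 0.0
```

>>> {"fn": "apply_moves", "kwargs": {
  "series": [
    [0,-4,5,0,0,0,0],
    [0,-6,10,0,0,0,0],
    [0,-8,15,0,0,0,0],
    [0,-10,20,0,0,0,0],
    [0,-10,25,0,0,0,0],
    [0,-10,25,0,0,0,0]
  ]
}}

```text
time_s: 16.85
tool_pos: [389.3, -223.7, 225.4]
ee_rot: [3.14, -0.002, -0.082]
contact_force: [-0.3, 0.6, -0.5]
width: 0.0
```

```bash
python3 - <<'E'
from h import *
st()
for n,(a,b,cc,d) in [('top',(110,310,230,460)),('scene',(190,390,150,450))]:
    c=vision.capture(n); W=cloud(c); z=W[...,2]
    im=c['img'][a:b,cc:d]; cv2.imwrite('pics/f_%s.png'%n,cv2.resize(im,None,fx=2.6,fy=2.6,interpolation=cv2.INTER_CUBIC)[:,:,::-1])
    for q in ['lever_tip','loop_bar','keeper','panel','tray']:
        print(n,q,[(round(d['p'],2),np.round(w2d(d['point']),1)) for d in spotter.landmark_of(n,q)])
    for q in ['detergent','jar','carton','can']:
        print(n,q,[(round(d['p'],2),np.round(d['point'],0)) for d in spotter.landmark_of(n,q)])
    D=np.array([w2d(p) for p in W.reshape(-1,3)]).reshape(W.shape)
    s=(abs(D[...,1])<15)&(D[...,0]>20)&(D[...,0]<68)&(z>70); print('lever z',np.median(z[s]), np.polyfit(D[s][:,0],z[s],1))
    s=(abs(D[...,1])<17)&(z>75)&(z<84)&(D[...,0]>-100)&(D[...,0]<-55); print('keeper x',np.percentile(D[s][:,0],[1,99]))
E
```

```text
16.85 tcp [ 389.3 -223.7  225.4] dock [-253.9 -254.3  225.4] [ 3.14e+00 -2.00e-03 -8.20e-02] F [-0.3  0.6 -0.5] w 0.0
top lever_tip [(0.65, array([71.3,  3.9, 78.9]))]
top loop_bar [(0.7, array([-88. ,   2.4,  66.6]))]
top keeper [(0.96, array([-318.1, -145.1,   66. ])), (0.84, array([-81.8,   2.4,  69.5]))]
top panel [(0.95, array([-70.8,  -4. ,  29. ])), (0.64, array([-326. , -169. ,   26.3])), (0.29, array([68.5,  3.3, 80. ]))]
top tray [(0.65, array([-341.7, -207.7,    1.6]))]
top detergent [(0.91, array([677., 162.,   1.]))]
top jar [(0.93, array([ 607., -146.,    2.])), (0.37, array([ 482., -173.,    3.])), (0.17, array([595.,  13.,  30.]))]
top carton [(0.7, array([ 485., -175.,    6.])), (0.46, array([657.,  10.,   3.]))]
top can [(0.73, array([519., 222.,  -1.])), (0.23, array([594.,  14.,  30.])), (0.16, array([731.,   6.,  77.]))]
lever z 80.58962562707416 [-6.75735495e-04  8.06526116e+01]
keeper x [-89.82725446 -73.77066383]
scene lever_tip [(0.93, array([72. , -1. , 80.5]))]
scene loop_bar [(0.52, array([-84.2,  -2.2,  64.1]))]
scene keeper [(0.7, array([-322.3, -145.3,   69.3])), (0.58, array([-85.9,   1. ,  65.7]))]
scene panel [(0.79, array([-325.5, -161.8,   28.7])), (0.67, array([-63.6,  -0.6,  33.6]))]
scene tray [(0.59, array([-336.5, -209.1,    2. ])), (0.25, array([ -0.8, 153.9,  -2.6]))]
scene detergent [(0.59, array([673., 162.,  -2.]))]
scene jar [(0.77, array([ 611., -146.,   -0.])), (0.43, array([ 483., -174.,   -2.]))]
scene carton [(0.63, array([ 486., -175.,    1.]))]
scene can [(0.82, array([519., 223.,  -2.])), (0.54, array([734.,   4.,  79.]))]
lever z 80.3029004835497 [1.98913056e-03 8.02080813e+01]
keeper x [-87.97027522 -71.5564087 ]
```

View pics/f_scene.png

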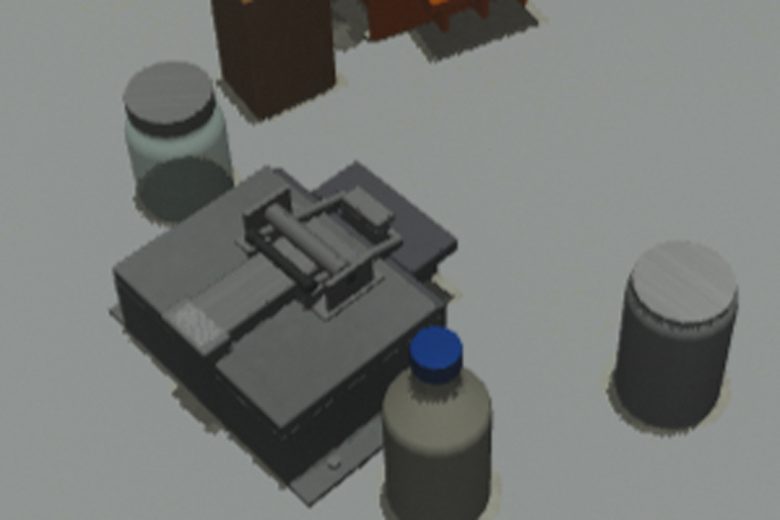

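View pics/f_top.png

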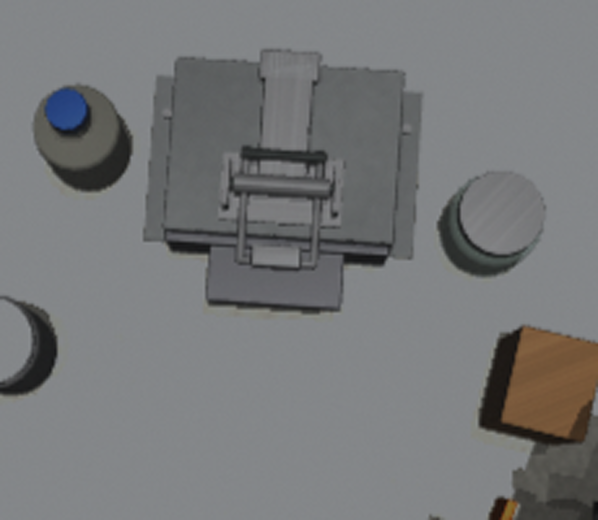

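Both pictures show the lever flat and the loop around the keeper: scene crop (370,210), top crop (278,255). The tray is flush and the bystanders have not moved, so I'm handing in.

```bash
python3 -c "
from h import *
print(job_done())"
```

```text
the job is handed in; nothing more can be done
None
```

The grey tray is home under the dock cover, clamped by the latch, and the job was handed in at about 17 s of the 61 s allowed.

**What I did:**
- **Tray:** I gripped its keeper, turned it about 4° to match the dock and slid it in. It stopped moving at about 24 N against the cover.
- **Opening the latch:** With the gripper shut, I swung the lever forward to its open stop, and the loop's bar dropped onto the ledge beyond the nose.
- **Closing the latch:** I pushed the lever back over centre and down flat, pressing with 31 N at the end. Then I backed the arm well clear.

**Last checks, in the dock's frame:**
- **Lever:** it lies flat, with its upper face at z ≈ 80.5 mm and a slope of about 0, and it stayed there after I let go.
- **Loop bar:** the cameras put it at x = −84 and −88 mm, z = 64 and 67 mm. The seat is at −84, 67.
- **Keeper nose:** it spans about −89 to −73 mm, which is where it should be with the tray home.
- **Bystanders:** the bottle, jar, carton and can are within about 4 mm of their first readings, which is the detector's own error.
- **One disagreement:** the top camera placed the panel at −71 mm, while the scene camera gave −64 against an expected −65. I trusted the scene camera because the depth readings of the keeper and both pictures agree with it.

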